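# Press home the red trim on a curved bar on the damped rotary table

### The arm

A 6-joint arm with a two-finger parallel gripper is mounted at the origin on the work surface. World frame = base frame: x ahead of the robot, y to its left, z up, the work surface at z = 0. Lengths are in m, angles in degrees, forces in N, time in s.
With the tool pointing down it reaches from about 0.4 to 0.825 m from the base axis. Payload 7 kg.
Tool frame: the origin (TCP) lies between the finger pads, 19 mm behind the fingertips; this is the grasp point; z points along the fingers, y is the line along which they close (so a half turn about z gives the same grasp; the last joint's range is limited). The gripper opens to 88 mm and grips with 3 to 60 N. Pads are 19 mm wide; open, the fingers measure 130 mm over their backs; the gripper's body (78 mm by 193 mm) begins 47 mm behind the grasp point.
Start: joints at [79.819, 20.546, 0.682, 0, -70.136, -16.507], TCP at [0.303, 0.603, 0.245] pointing down, gripper open.
Joint ranges: [-176.03, 176.03], [-82.01, 121.73], [-58.28, 71.71], [-173.87, 95.51], [-174.79, -0.11], [-173.66, 173.66]. Speed limits (degrees/s): [136.94, 136.94, 172.46, 180, 180, 180].

### API

Orientations are given as [roll, pitch, yaw] about the fixed x, y, z axes, in that order (R = Rz(yaw) Ry(pitch) Rx(roll)).
In Python, from plant import ctrl gives the robot as it stands.
- The arm moves only by the tool move_arm, never from a script. Its argument "motion" is a list of rows, each a list of 3 entries, a list of its own where there are three numbers: the shift along the tool's x, y, z in mm, then the turn, a rotation vector about the tool's x, y, z in degrees, then the closure, from 0 (fully open) to 1 (shut). A call has 1 to 10 rows; each row is the pose to reach, as a shift and turn from the pose commanded when the call began, along the tool's axes at that moment; what a row does not reach only later rows make up. A row lasts 1/12 s, in which the tool goes at most 41.7 mm and 7.16 degrees, less where a joint would pass 70% of its speed; a pose out of reach is approached as far as the arm can. A call with a gripper value outside its range is refused whole. The fingers move at their own pace and stop on an object; the grip force is fixed at half the most. Time passes only in rows, so rows that repeat a pose let the fingers close. It gives the time, the measured TCP pose, the force, the opening and the grip force at its end, in the units of the state.
- ctrl.get_obs(): the state, without advancing time (a new reading comes with each control period).
- ctrl.snapshot(name): name is "scene" or "top" or "wrist"; returns a dict with "color" (480x640x3 uint8, blue, green, red), "camera_matrix" (3x3 intrinsics, pixels), "k1" (the pictures are not rectified: a ray, as slopes to the right and down, at radius r is drawn at 1 + k1 r^2 times it, then the intrinsics apply), "cam_to_world" (4x4, takes a point from camera to world coordinates). Camera axes: x right, y up, looking along -z (the intrinsics and any distortion apply to the point x, -y, -z); pixel columns grow to the right and rows downward; lengths in m; the calibration is good to about 2 mm. A picture is of the moment at which its call begins. There is no depth.
- ctrl.close_job(): hands the job in; it is judged then, once.
The state is a dict: "clock": time; "joint_pos": joint angles; "qvel": joint speeds; "tau": joint torques, N m; "tool_pos": TCP position; "orientation": TCP orientation; "force": force on the tool from outside, world axes, zero at the start; "moment": the same for the moment, N m; "opening": finger opening in m; "gripper_force": force on a finger pad.
Only numpy, scipy, OpenCV 4.12 (cv2) and the standard library are available. Lean on these libraries where they do the work, as an engineer would, in place of code of your own. Each camera call takes 0.05 s, during which the arm holds its last target. There are 200 camera calls.

### The job

Put the fingertips on the hub end of the curved bar's red edge trim and press it home in one stroke: slide outwards along the curve to the tip end, pressing steadily at about 4 N (2.5 to 6 N, the nest's pointer in the green zone) all the way between the two ends without lifting off. The sprung nest gives and the damped table swings away as long as you press, so keep following it; finish before the table reaches its end stop, come off at the tip end, let the table come to rest and disturb nothing else.

Things in the scene. Friction and masses are not known exactly. Their poses are not given: they have to be found in the camera images.
- axis (a point): Point on the vertical axis of the rotary fixture, 73 mm above the work surface (mid height of the trim). A round steel table, 340 mm across, top 53 mm above the work surface, turns about it on a square aluminium base. A hub cap of 24 mm radius, its top at 83 mm, stands on the axis. Place and yaw of the fixture vary.
- turn (a joint): Table angle, rad, growing counter-clockwise from above, end stops at 0 and 3.6 (stay below 3.5). The bar starts pointing about to the robot's right (-y) and swings round the far side. Oil-damped, no spring: 1.1 N m s/rad, friction 0.04 N m, inertia about 0.17 kg m2 (11 kg, varies). 4 N at 110 mm turns it at 0.35 rad/s; if the fingers stand still the force dies away in about 0.5 s.
- nest (a joint): How far the white sprung nest with the bar is pushed back on the table along +y of edge_mid, m: 0 at rest, stop at 0.045. Spring 200 N/m (4 N gives 0.020), damping 8 N s/m, moving mass 0.35 kg. Green zone, 2.5 to 6 N: 0.0125 to 0.030, shown by the nest's black pointer on a white-green-red scale beside the hub.
- edge_mid (a point): Middle of the pressed red trim face on the black bar; moves with nest and table. x points from hub to tip, y the way to press (the table then turns counter-clockwise), z up. 110 mm from the axis along x; y from the axis = nest. The face is an arc, radius 229 mm, x -60 to 60 mm, bulging to -y: y = x*x/0.458 (m). Trim 24 mm tall, 61 to 85 mm above the work surface, 8 mm clear below it.
- edge_hub (a point): Hub end of the trim face, at x -60, y 8 mm from edge_mid, same axes. Start the stroke with the TCP at x -55 to -27 mm of edge_mid (hub end), pressing there for 0.3 s or more. Close the gripper; a TCP height of 82 to 90 mm lets the fingertips overlap the trim. When touching, the TCP is 11 to 20 mm on the -y side of the face.
- edge_tip (a point): Tip end of the trim face, at x 60, y 8 mm from edge_mid, same axes. End the stroke with the TCP at x 32 to 58 mm of edge_mid (tip end), pressing there for 0.3 s or more, before backing off along -y. Take at least 1 s from the hub end to the tip end.
- pen: Black pen lying on the table, 125 mm long, leave alone.
- stick: Blue memory stick, 55 mm, leave alone.
- casebox: Black case 120 x 80 x 40 mm with a red inlay, leave alone.
- cleaner: White bottle, 150 mm tall, leave alone.
- tray: Grey tray 200 x 140 x 50 mm with spare black bars, leave alone.
- mug: Blue mug, 90 mm tall, leave alone.

How it is judged:
By the outcome, as a careful person would: the job done as asked, in the order asked, and still so for the second after the job is handed in, with the robot touching nothing.
It also fails if it takes over 42 s, if anything falls off the work surface, if the arm or the gripper's body presses on something with over 40 N, if the wrist force passes 120 N, or if a joint passes its speed limit or range.

## Working session

There is one attempt and no reset: what is moved stays moved. The work goes in short steps, Python scripts to look and compute and a tool call to move; the robot and the scene stay as the last step left them, time stands still between calls to the robot, and variables do not carry over. Pictures are saved under pics/ and viewed, at most 10 in all, crops included, and the job is handed in when it is done.

Besides the shell and the picture viewer there is one more tool, called as a command line: name --argument value ..., lists and objects as JSON in quotes. move_arm: Moves the arm, as the interface text tells. Its arguments: {"type":"object","properties":{"motion":{"type":"array"}},"required":["motion"]}

```bash
mkdir -p pics; ls; python3 - <<'E'
from plant import ctrl
import cv2
for n in("top","scene"):
    s=ctrl.snapshot(n); cv2.imwrite(f"pics/{n}0.png",s["color"]); print(n,s["camera_matrix"],s["k1"],s["cam_to_world"])
print(ctrl.get_obs())
E
```

```text
pics
top [[591.94947558   0.         333.05838325]
 [  0.         591.94947558 230.92808252]
 [  0.           0.           1.        ]] -0.0007375092160608698 [[-0.02379527  0.9784771  -0.20497888  0.25278521]
 [-0.99971513 -0.02367032  0.00306191 -0.02132214]
 [-0.0018559   0.20499335  0.97876161  1.44326631]
 [ 0.          0.          0.          1.        ]]
scene [[452.39257546   0.         320.7929557 ]
 [  0.         452.39257546 234.16710288]
 [  0.           0.           1.        ]] -0.002147401621380855 [[ 0.11106513 -0.67768017  0.72692099  1.31822506]
 [ 0.99364137  0.08932048 -0.06854692 -0.08262038]
 [-0.01847604  0.72991194  0.68329144  0.80432377]
 [ 0.          0.          0.          1.        ]]
{'clock': 0.1, 'joint_pos': array([ 7.98174355e+01,  2.05873390e+01,  6.39780723e-01, -1.64226487e-02,
       -7.01362918e+01, -1.65083621e+01]), 'qvel': array([ 0.04812712, -0.11454284,  0.08406588,  0.1307826 ,  0.0004843 ,
       -0.09925379]), 'tau': array([-1.24008424e-03, -5.84164596e+01,  2.93750918e+01,  7.01545671e+00,
        1.02001536e-02, -3.89259458e-05]), 'tool_pos': array([0.30302584, 0.60270794, 0.24452616]), 'orientation': array([ 1.79915219e+02, -9.02565069e-03, -2.66965114e+01]), 'force': array([ 0.20904295, -0.35404639,  0.21672539]), 'moment': array([-0.00035211, -0.00722496,  0.03757411]), 'gripper_force': 0.0, 'opening': 0.08764880846238708}
```

View pics/top0.png

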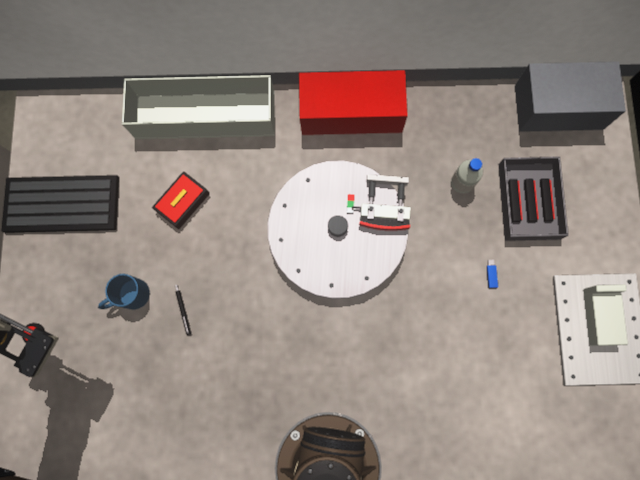

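View pics/scene0.png

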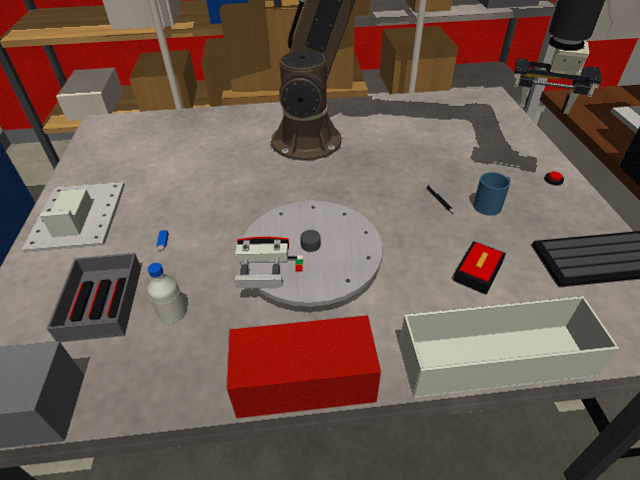

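Top view: the table centre and hub are near (338,227). The red trim runs from about (360,226) to (409,229), with the pointer scale at (351,200). The bar points to -y and the press direction is roughly +x. Next I measure these by segmentation.

```bash
cat > h.py <<'E'
import numpy as np, cv2
from plant import ctrl
from scipy.optimize import least_squares
def world(s,uv,z):
    K=s["camera_matrix"];uv=np.atleast_2d(uv).astype(float)
    p=cv2.undistortPoints(uv[:,None],K,np.array([s["k1"],0,0,0,0.]))[:,0]
    T=s["cam_to_world"];d=np.c_[p[:,0],-p[:,1],-np.ones(len(p))]@T[:3,:3].T
    o=T[:3,3];return o+d*((z-o[2])/d[:,2])[:,None]
def red(s,c,rmax=.2,z=.083):
    B=s["color"].astype(int);m=(B[...,2]>110)&(B[...,1]<70)&(B[...,0]<70)
    v,u=np.nonzero(m);P=world(s,np.c_[u,v],z)[:,:2]
    k=np.hypot(*(P-c).T)<rmax;return P[k],np.c_[u,v][k]
E
python3 - <<'E'
from h import *
s=ctrl.snapshot("top");c0=world(s,[[338,227]],.083)[0];print("hub guess",c0)
g=cv2.cvtColor(s["color"],cv2.COLOR_BGR2GRAY)
m=(g<90).astype(np.uint8);n,l,st,ce=cv2.connectedComponentsWithStats(m)
for i in range(1,n):
    if 320<ce[i][0]<420 and 160<ce[i][1]<300 and st[i][4]>3: print(st[i],ce[i],world(s,ce[i],.083)[0])
# table by circle fit of bright disc
b=(g>150).astype(np.uint8);b[:, :250]=0;b[:,430:]=0;b[:150]=0;b[310:]=0
cs,_=cv2.findContours(b,cv2.RETR_EXTERNAL,cv2.CHAIN_APPROX_NONE);q=max(cs,key=cv2.contourArea)[:,0]
P=world(s,q,.053)[:,:2]
r=least_squares(lambda p:np.hypot(*(P-p[:2]).T)-p[2],[*c0[:2],.17],loss="soft_l1",f_scale=.002);print("table",r.x)
R,uv=red(s,c0[:2]);print(len(R));
for k in np.argsort(uv[:,0])[::4]:print(uv[k],R[k].round(4))
cv2.imwrite("pics/z.png",cv2.resize(s["color"][150:310,260:420],None,fx=3.7,fy=3.7,interpolation=cv2.INTER_CUBIC))
s=ctrl.snapshot("scene");cv2.imwrite("pics/f.png",cv2.resize(s["color"][180:320,200:400],None,fx=4,fy=4,interpolation=cv2.INTER_CUBIC))
E
```

```text
hub guess [ 0.54681319 -0.03741661  0.083     ]
[367 180  40  21 220] [386.55       187.63181818] [ 0.64000286 -0.1555707   0.083     ]
[352 207   6   1   6] [354.5 207. ] [ 0.59430089 -0.07770734  0.083     ]
[361 216  48  10 273] [384.72161172 221.13919414] [ 0.55827051 -0.1478001   0.083     ]
[360 224  49   7  90] [383.1        228.13333333] [ 0.54152528 -0.14328911  0.083     ]
[329 229  18   8  57] [337.63157895 233.43859649] [ 0.531387   -0.03615855  0.083     ]
[392 271   6   7  14] [394.42857143 273.92857143] [ 0.43267537 -0.16501931  0.083     ]
[375 283  14   7  37] [382.08108108 286.18918919] [ 0.40497165 -0.1353239   0.083     ]
table [ 0.55480057 -0.04168624  0.23068849]
65
[360 223] [ 0.5552 -0.0894]
[364 225] [ 0.5501 -0.0987]
[368 225] [ 0.5499 -0.1081]
[371 226] [ 0.5473 -0.1151]
[374 227] [ 0.5448 -0.122 ]
[378 227] [ 0.5445 -0.1314]
[380 228] [ 0.542 -0.136]
[384 228] [ 0.5418 -0.1454]
[388 229] [ 0.5392 -0.1547]
[390 229] [ 0.5391 -0.1594]
[392 229] [ 0.5389 -0.1641]
[394 228] [ 0.5412 -0.1689]
[397 228] [ 0.5411 -0.1759]
[401 228] [ 0.5408 -0.1853]
[403 227] [ 0.5431 -0.1902]
[405 227] [ 0.543  -0.1949]
[408 227] [ 0.5428 -0.2019]
```

View pics/z.png

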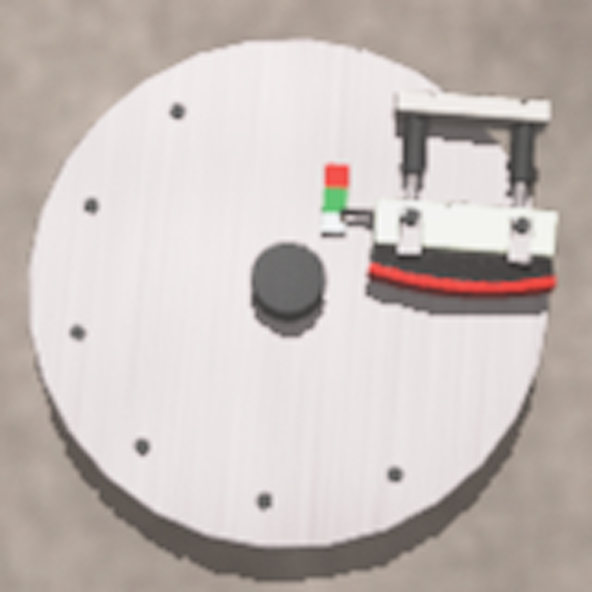

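```bash
cat >> h.py <<'E'
def table_fit(s,c0):
    g=cv2.GaussianBlur(cv2.cvtColor(s["color"],cv2.COLOR_BGR2GRAY),(3,3),0).astype(float)
    inv=np.linalg.inv(s["cam_to_world"]);P=[]
    def pix(X):
        c=(inv[:3,:3]@X.T).T+inv[:3,3];q=np.c_[c[:,0],-c[:,1],-c[:,2]]
        return cv2.projectPoints(q,np.zeros(3),np.zeros(3),s["camera_matrix"],np.array([s["k1"],0,0,0,0.]))[0][:,0]
    for a in np.radians(np.r_[-25:205:2]):   # far half edge (a from +y..)
        d=np.array([np.sin(a),np.cos(a)]);r=np.arange(.155,.185,.0005)
        X=np.c_[c0+r[:,None]*d,np.full(len(r),.053)];uv=pix(X).astype(np.float32)
        w=cv2.remap(g.astype(np.float32),uv[:,:1],uv[:,1:],cv2.INTER_LINEAR)[:,0]
        k=np.argmin(np.gradient(w))
        if np.gradient(w)[k]<-1: P.append(X[k,:2])
    P=np.array(P);f=least_squares(lambda p:np.hypot(*(P-p[:2]).T)-p[2],[*c0,.17],loss="soft_l1",f_scale=.001)
    return f.x,len(P)
E
python3 - <<'E'
from h import *
s=ctrl.snapshot("top");c=np.array([.551,-.039])
for _ in range(3): x,n=table_fit(s,c);c=x[:2]
print("table",x,n)
g=cv2.cvtColor(s["color"],cv2.COLOR_BGR2GRAY)
print(g[212:240,334:342:2].T); print(g[222:230:3,324:352])
print("hub px",world(s,[[337.8,225.1]],.083))
B=s["color"].astype(int);m=((B[...,2]-B[...,1])>50)&((B[...,2]-B[...,0])>50)
for u in range(358,413,4):
    v=np.nonzero(m[212:236,u])[0]+212
    if len(v):print(u,v.min(),v.max(),world(s,[[u,v.min()-.5]],.085)[0,:2].round(4),world(s,[[u,v.max()+.5]],.061)[0,:2].round(4))
E
```

```text
table [ 0.55333505 -0.03629148  0.16795581] 109
[[234 234 234 211 146 110 111 111 109 111 110 110 108 109 110 109 108 108
  107 107 106  89  67  63  89 107 110 110]
 [233 233 233 183 108 110 111 110 111 110 109 110 110 110 110 109 108 107
  108 107 106 101  78  61  74  99 110 110]
 [234 234 234 183 107 110 110 109 109 110 109 108 109 108 109 109 107 107
  106 106 105 102  81  62  70  96 110 110]
 [234 233 234 206 140 108 108 108 108 108 108 107 108 106 106 106 106 106
  106 105 106  96  72  60  83 106 112 112]]
[[235 236 235 218 149 109 113 111 110 109 110 110 109 109 109 109 108 108
  108 109 106 107 101 162 225 232 232 233]
 [236 235 235 204 113 111 110 109 108 109 109 110 110 109 108 110 106 107
  107 106 106 106 103 127 199 233 233 234]
 [235 234 235 210 122  98 109 109 108 108 108 108 108 108 107 107 106 106
  106 105 105 105  92 141 216 233 233 234]]
hub px [[ 0.55139642 -0.03706287  0.083     ]]
362 221 224 [ 0.5607 -0.0942] [ 0.5563 -0.0952]
366 222 225 [ 0.558  -0.1036] [ 0.5536 -0.1047]
370 223 226 [ 0.5554 -0.1129] [ 0.5509 -0.1141]
374 224 227 [ 0.5527 -0.1222] [ 0.5483 -0.1236]
378 225 228 [ 0.5501 -0.1315] [ 0.5456 -0.1331]
382 225 228 [ 0.5499 -0.1409] [ 0.5454 -0.1426]
386 226 228 [ 0.5473 -0.1502] [ 0.5451 -0.1521]
390 226 229 [ 0.547  -0.1596] [ 0.5425 -0.1616]
394 226 229 [ 0.5468 -0.169 ] [ 0.5422 -0.1711]
398 226 228 [ 0.5466 -0.1783] [ 0.5444 -0.1808]
402 225 228 [ 0.5487 -0.1878] [ 0.5442 -0.1903]
406 225 228 [ 0.5485 -0.1972] [ 0.544  -0.1999]
410 225 226 [ 0.5483 -0.2066] [ 0.5486 -0.2097]
```

View pics/f.png

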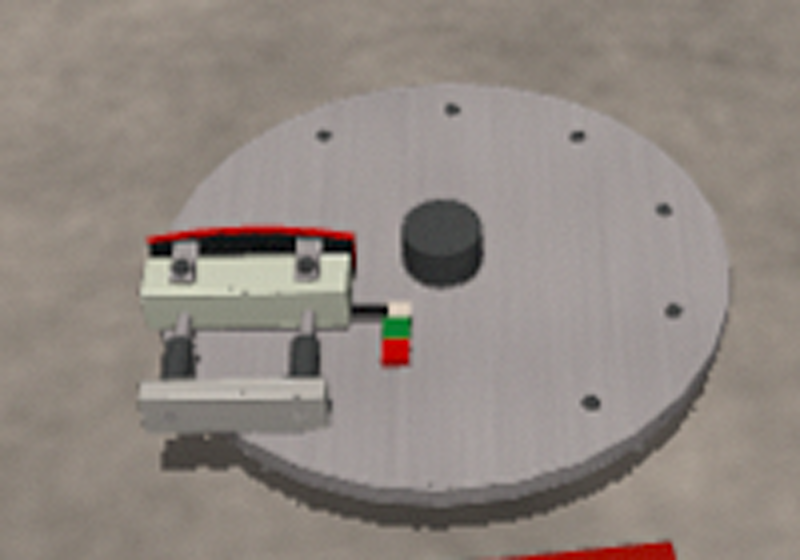

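move_arm --motion '[[[0,0,0],[0,0,0],1],[[0,0,0],[0,0,0],1]]'

```text
clock: 0.42
tool_pos: [0.3031, 0.603, 0.2453]
orientation: [180.0, -0.0, -26.7]
force: [0.2, 0.5, 0.5]
opening: 0.0793
gripper_force: 0.0
```

Zoomed view: the nest pointer is at rest in the white zone and the trim faces the robot. Estimates are axis ≈ (0.553, -0.037) and bar heading ≈ -95.7°, and both table fits agree to 2 mm. I'm moving above the approach point now.

move_arm --motion '[[[494,530,0],[0,0,80],1],[[494,530,0],[0,0,80],1],[[494,530,0],[0,0,80],1],[[494,530,0],[0,0,80],1],[[494,530,0],[0,0,80],1],[[494,530,0],[0,0,80],1],[[494,530,0],[0,0,80],1],[[494,530,0],[0,0,80],1],[[494,530,0],[0,0,80],1],[[494,530,0],[0,0,80],1]]'

```text
clock: 1.25
tool_pos: [0.4202, 0.2012, 0.2458]
orientation: [-180.0, 0.1, -98.6]
force: [-0.1, -0.2, -0.5]
opening: 0.0129
gripper_force: 0.0
```

move_arm --motion '[[[279,-128,0],[0,0,9],1],[[279,-128,0],[0,0,9],1],[[279,-128,0],[0,0,9],1],[[279,-128,0],[0,0,9],1],[[279,-128,0],[0,0,9],1],[[279,-128,0],[0,0,9],1],[[279,-128,0],[0,0,9],1],[[279,-128,0],[0,0,9],1],[[279,-128,0],[0,0,9],1],[[279,-128,0],[0,0,9],1]]'

```text
clock: 2.08
tool_pos: [0.5064, -0.0924, 0.2451]
orientation: [180.0, -0.0, -107.5]
force: [0.8, 0.1, -0.4]
opening: 0.0005
gripper_force: 0.0
```

move_arm --motion '[[[0,0,40],[0,0,0],1],[[0,0,80],[0,0,0],1],[[0,0,115],[0,0,0],1],[[0,0,140],[0,0,0],1],[[0,0,155],[0,0,0],1],[[0,0,159],[0,0,0],1],[[0,0,159],[0,0,0],1],[[0,0,159],[0,0,0],1]]'

```text
clock: 2.75
tool_pos: [0.5071, -0.0907, 0.0873]
orientation: [-179.9, 0.0, -107.2]
force: [0.3, 0.3, 0.4]
opening: 0.0005
gripper_force: 0.0
```

```bash
python3 - <<'E'
from h import *
a=ctrl.snapshot("wrist")["color"];s=ctrl.snapshot("scene")["color"][180:320,200:400]
cv2.imwrite("pics/w1.png",np.hstack([cv2.resize(s,(400,280)),cv2.resize(a,(373,280))]))
E
```

```text
(no output)
```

View pics/w1.png

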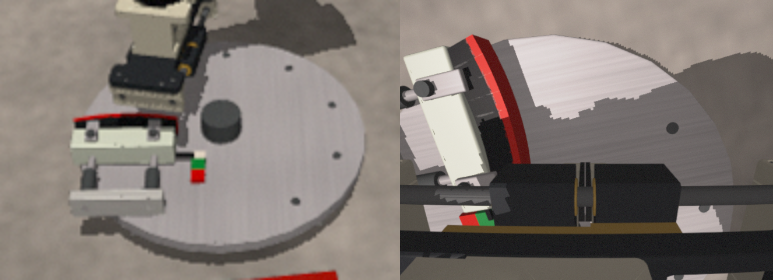

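The fingers stand on the robot side of the trim's hub end with a gap, clear of the hub cap. I'm approaching along tool -y.

move_arm --motion '[[[0,-5,0],[0,0,0],1],[[0,-10,0],[0,0,0],1],[[0,-15,0],[0,0,0],1],[[0,-18,0],[0,0,0],1],[[0,-20,0],[0,0,0],1],[[0,-22,0],[0,0,0],1]]'

```text
clock: 3.35
tool_pos: [0.5277, -0.0982, 0.0863]
orientation: [180.0, -0.0, -107.3]
force: [-1.2, 0.4, -0.1]
opening: 0.0001
gripper_force: 0.0
```

move_arm --motion '[[[0,-2,0],[0,0,0],1],[[0,-4,0],[0,0,0],1],[[0,-6,0],[0,0,0],1]]'

```text
clock: 3.6
tool_pos: [0.5333, -0.0998, 0.0863]
orientation: [180.0, -0.0, -107.3]
force: [-0.3, 0.3, 0.3]
opening: 0.0004
gripper_force: 0.0
```

move_arm --motion '[[[0,-2,0],[0,0,0],1],[[0,-4,0],[0,0,0],1],[[0,-6,0],[0,0,0],1]]'

```text
clock: 3.85
tool_pos: [0.5388, -0.1015, 0.0863]
orientation: [180.0, 0.0, -107.3]
force: [-0.6, 1.2, -0.5]
opening: 0.0002
gripper_force: 0.7
```

move_arm --motion '[[[0,-2,0],[0,0,0],1],[[0,-4,0],[0,0,0],1]]'

```text
clock: 4.02
tool_pos: [0.5426, -0.1026, 0.0862]
orientation: [180.0, -0.0, -107.3]
force: [-1.7, 2.2, -0.1]
opening: 0.0006
gripper_force: 1.2
```

```bash
python3 - <<'E'
from h import *
s=ctrl.snapshot("scene")["color"][180:320,200:400];o=ctrl.get_obs();print(o["force"],o["moment"],o["gripper_force"],o["tool_pos"],o["clock"])
t=ctrl.snapshot("top")["color"][170:260,300:430]
o=ctrl.get_obs();print(o["force"],o["moment"],o["gripper_force"])
cv2.imwrite("pics/w2.png",np.hstack([cv2.resize(s,(400,280)),cv2.resize(t,(400,280))]))
E
```

```text
[-1.04276279  1.79053985 -0.74607366] [0.77205522 0.33161406 0.05279725] 0.9934491574908577 [ 0.54292254 -0.10271238  0.08620766] 4.0667
[-1.42283966  2.03172022  0.92314112] [0.88531536 0.50759622 0.05145757] 1.054388334152918
```

View pics/w2.png

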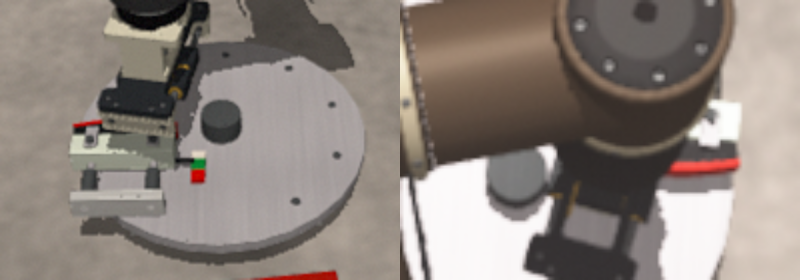

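The pointer has reached the white/green border, so contact is made at about 1.5 N pressing. Friction is high, since the reaction tilts towards the hub. I'm building a model-based planner with force feedback to give the numbers for each move.

```bash
cat > plan.py <<'E'
# usage: plan.py vx_mm_s nrows [xmax_mm]: estimate state from TCP+force, print rows for the next call
from h import *
import sys,json,os
from scipy.optimize import brentq
A=np.array([.5527,-.0367]);D=.014;MU=.8;Q=.018;T=1/12
R=lambda p:np.array([[np.cos(p),-np.sin(p)],[np.sin(p),np.cos(p)]])
al=lambda x:np.arctan(x/.229)
def tcp(p,x,q):
    a=al(x);return A+R(p)@(np.array([.110+x,q+x*x/.458])-D*np.array([-np.sin(a),np.cos(a)]))
def contact(p,t):  # x,q from TCP at table heading p
    l=R(p).T@(t-A);x=brentq(lambda x:.110+x+D*np.sin(al(x))-l[0],-.1,.1)
    return x,l[1]+D*np.cos(al(x))-x*x/.458
def tau(x,q):
    a=al(x);Fy=200*q;N=Fy/(np.cos(a)+MU*np.sin(a));return (.110+x)*Fy-(q+x*x/.458)*N*(MU*np.cos(a)-np.sin(a))
v,n=float(sys.argv[1])/1e3,int(sys.argv[2]);xm=float(sys.argv[3])/1e3 if len(sys.argv)>3 else .043
o=ctrl.get_obs();t=o["tool_pos"][:2];F=o["force"][:2]
if os.path.exists("st.json"): S=json.load(open("st.json"));g=.5
else: S=dict(p=np.radians(-95.7),w=.03,x=-.04,v=0,cmd=[*t,np.radians(-107.3)]);g=1
fy=-F@R(S["p"])[:,1];fx=-F@R(S["p"])[:,0]
qm=max(fy,0)/200
f=lambda p:contact(p,t)[1]-qm
pm=brentq(f,S["p"]-.25,S["p"]+.25)
p=S["p"]+g*(pm-S["p"]);x,q=contact(p,t);w=S["w"];vx=S["v"]
c=np.array(S["cmd"][:2]);y0=S["cmd"][2]
print(f"t={o['clock']:.2f} fy={fy:.2f} fx={fx:.2f} phi meas {np.degrees(pm):.1f} pred {np.degrees(S['p']):.1f} x={x*1e3:.1f} q={q*1e3:.1f} tcpx={1e3*((R(p).T@(t-A))[0]-.11):.1f} z={o['tool_pos'][2]:.4f} lag(mm)={(c-t)*1e3}")
lag=0
xt=np.array([np.cos(y0),np.sin(y0)]);yt=np.array([np.sin(y0),-np.cos(y0)])
rows=[]
for k in range(n):
    for _ in range(20):
        h=T/20;vx+=np.clip(v-vx,-.1*h,.1*h) ; x=min(x+vx*h,xm)
        q+=np.clip(Q-q,-.03*h,.03*h)
        w+=h*(tau(x,q)-1.1*w-.04*np.sign(w))/.17;p+=w*h
    P=tcp(p,x,q);yaw=p+al(x);d=P-c
    rows.append([[round(2e3*d@xt)/2,round(2e3*d@yt)/2,0],[0,0,round(-2*np.degrees(yaw-y0))/2],1])
r=rows[-1];cmd=c+(r[0][0]*xt+r[0][1]*yt)/1e3
json.dump(dict(p=p,w=w,x=x,v=vx,cmd=[*cmd,y0-np.radians(r[1][2])]),open("st.json","w"))
print(rows,f"w={w:.2f} q={q*1e3:.1f}")
E
python3 plan.py 0 5
```

```text
t=4.12 fy=1.62 fx=1.88 phi meas -96.8 pred -95.7 x=-40.8 q=8.1 tcpx=-43.3 z=0.0862 lag(mm)=[0. 0.]
[[[-0.5, -2.5, 0], [0, 0, -0.5], 1], [[-1.0, -5.5, 0], [0, 0, -1.0], 1], [[-1.5, -8.0, 0], [0, 0, -1.0], 1], [[-2.0, -11.0, 0], [0, 0, -1.5], 1], [[-2.5, -11.5, 0], [0, 0, -2.0], 1]] w=0.10 q=18.0
```

move_arm --motion '[[[-0.5,-2.5,0],[0,0,-0.5],1],[[-1.0,-5.5,0],[0,0,-1.0],1],[[-1.5,-8.0,0],[0,0,-1.0],1],[[-2.0,-11.0,0],[0,0,-1.5],1],[[-2.5,-11.5,0],[0,0,-2.0],1]]'

```text
clock: 4.53
tool_pos: [0.5545, -0.1038, 0.0862]
orientation: [180.0, -0.0, -105.3]
force: [-2.8, 1.8, 0.6]
opening: 0.0001
gripper_force: 1.9
```

```bash
python3 plan.py 0 4
```

```text
t=4.53 fy=2.97 fx=1.56 phi meas -92.4 pred -95.3 x=-40.7 q=16.5 tcpx=-43.2 z=0.0862 lag(mm)=[-0.05908557  0.05211792]
[[[-0.5, -2.0, 0], [0, 0, -2.0], 1], [[-0.5, -2.5, 0], [0, 0, -2.5], 1], [[-1.0, -3.0, 0], [0, 0, -3.0], 1], [[-1.0, -3.5, 0], [0, 0, -3.5], 1]] w=0.11 q=18.0
```

move_arm --motion '[[[-0.5,-2.0,0],[0,0,-2.0],1],[[-0.5,-3.0,0],[0,0,-2.5],1],[[-1.0,-4.0,0],[0,0,-3.0],1],[[-1.0,-4.5,0],[0,0,-3.5],1]]'

```text
clock: 4.87
tool_pos: [0.5589, -0.1039, 0.0862]
orientation: [180.0, 0.0, -101.8]
force: [-4.2, 4.5, 0.3]
opening: 0.0004
gripper_force: 2.3
```

```bash
python3 - <<'E'
import json;S=json.load(open("st.json"))
# last row sent had y -4.5 instead of -3.5
import numpy as np
y=np.radians(-107.3)+np.radians(2.0);S["cmd"][0]+=-.001*np.sin(y);S["cmd"][1]-=-.001*np.cos(y);json.dump(S,open("st.json","w"))
E
python3 plan.py 25 5
```

```text
t=4.87 fy=4.34 fx=4.36 phi meas -94.7 pred -91.9 x=-40.9 q=20.2 tcpx=-43.3 z=0.0862 lag(mm)=[ 0.16376056 -0.08954088]
[[[0.5, 1.5, 0], [0, 0, 1.0], 1], [[1.5, 1.0, 0], [0, 0, 0.0], 1], [[3.0, 0.5, 0], [0, 0, -1.0], 1], [[5.0, 0.0, 0], [0, 0, -2.0], 1], [[7.0, -1.0, 0], [0, 0, -3.0], 1]] w=0.13 q=18.0
```

move_arm --motion '[[[0.5,0.5,0],[0,0,0],1],[[1.5,0.5,0],[0,0,-0.5],1],[[3.0,0.5,0],[0,0,-1.0],1],[[5.0,0.0,0],[0,0,-2.0],1],[[7.0,-1.0,0],[0,0,-3.0],1]]'

```text
clock: 5.28
tool_pos: [0.5584, -0.1108, 0.0862]
orientation: [180.0, 0.0, -98.8]
force: [-2.9, 3.9, 0.3]
opening: 0.0005
gripper_force: 2.0
```

```bash
sed -i 's/;g=.5/;g=.4/' plan.py; python3 plan.py 25 5
```

```text
t=5.28 fy=2.92 fx=3.85 phi meas -88.1 pred -90.5 x=-33.8 q=16.5 tcpx=-35.9 z=0.0862 lag(mm)=[ 0.20264477 -0.21760679]
[[[1.5, -2.0, 0], [0, 0, -2.0], 1], [[3.5, -3.0, 0], [0, 0, -3.0], 1], [[5.5, -4.0, 0], [0, 0, -4.5], 1], [[7.5, -5.5, 0], [0, 0, -5.5], 1], [[9.5, -7.0, 0], [0, 0, -7.0], 1]] w=0.17 q=18.0
```

move_arm --motion '[[[1.5,-2.5,0],[0,0,-2.0],1],[[3.5,-3.5,0],[0,0,-3.0],1],[[5.5,-4.5,0],[0,0,-4.5],1],[[7.5,-5.5,0],[0,0,-5.5],1],[[9.5,-7.0,0],[0,0,-7.0],1]]'

```text
clock: 5.7
tool_pos: [0.5636, -0.1214, 0.0861]
orientation: [180.0, 0.0, -91.8]
force: [-3.5, 4.7, 0.2]
opening: 0.0003
gripper_force: 2.0
```

```bash
sed -i 's/MU=.8/MU=.95/' plan.py; python3 plan.py 25 5
```

```text
t=5.70 fy=3.18 fx=4.97 phi meas -84.8 pred -86.0 x=-23.3 q=17.0 tcpx=-24.7 z=0.0861 lag(mm)=[ 0.45925533 -0.0748431 ]
[[[2.0, -2.0, 0], [0, 0, -2.0], 1], [[4.0, -3.0, 0], [0, 0, -3.0], 1], [[5.5, -4.5, 0], [0, 0, -4.5], 1], [[7.5, -6.5, 0], [0, 0, -6.0], 1], [[9.5, -8.0, 0], [0, 0, -7.5], 1]] w=0.20 q=18.0
```

```bash
python3 - <<'E'
from h import *
s=ctrl.snapshot("scene")["color"][180:330,200:400];cv2.imwrite("pics/w3.png",cv2.resize(s,(800,600),interpolation=cv2.INTER_CUBIC))
o=ctrl.get_obs();print(o["force"])
E
```

```text
[-2.74236287  2.40236087  0.18062637]
```

View pics/w3.png

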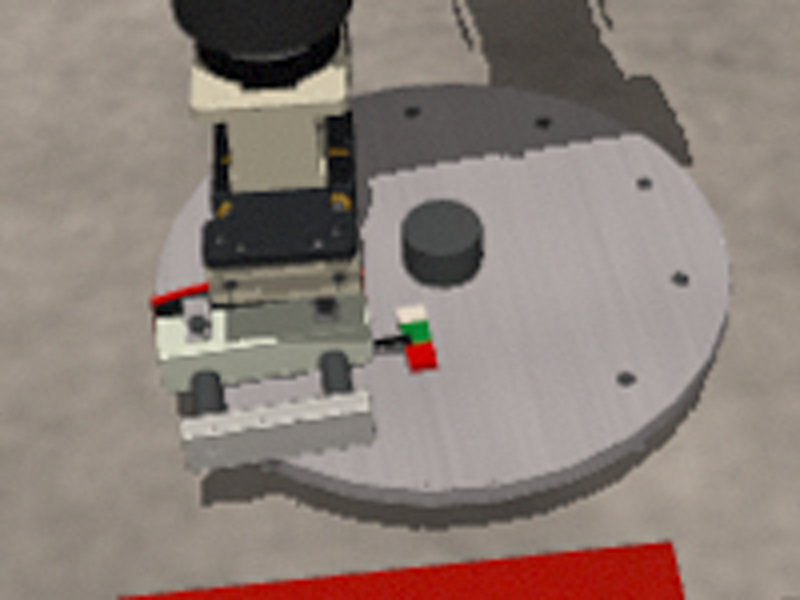

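Pointer tip at about (408,339) sits in the green zone towards its far side, so the nest is at about 20 mm. The table has turned roughly 13°. This agrees with the estimate, so I continue the slide.

move_arm --motion '[[[2.0,-2.5,0],[0,0,-2.0],1],[[4.0,-4.0,0],[0,0,-3.0],1],[[5.5,-5.5,0],[0,0,-4.5],1],[[7.5,-7.0,0],[0,0,-6.0],1],[[9.5,-8.0,0],[0,0,-7.5],1]]'

```text
clock: 6.17
tool_pos: [0.5715, -0.1313, 0.0862]
orientation: [180.0, 0.0, -84.3]
force: [-3.9, 1.5, -0.4]
opening: 0.0006
gripper_force: 1.8
```

```bash
python3 plan.py 25 5
```

```text
t=6.17 fy=3.63 fx=2.13 phi meas -81.4 pred -81.1 x=-12.9 q=17.8 tcpx=-13.7 z=0.0862 lag(mm)=[0.2540551  0.07273372]
[[[2.0, -1.5, 0], [0, 0, -1.5], 1], [[4.0, -3.5, 0], [0, 0, -3.0], 1], [[6.0, -5.5, 0], [0, 0, -4.5], 1], [[8.0, -7.5, 0], [0, 0, -6.0], 1], [[9.5, -10.0, 0], [0, 0, -8.0], 1]] w=0.24 q=18.0
```

move_arm --motion '[[[2.0,-1.5,0],[0,0,-1.5],1],[[4.0,-3.5,0],[0,0,-3.0],1],[[6.0,-5.5,0],[0,0,-4.5],1],[[8.0,-7.5,0],[0,0,-6.0],1],[[9.5,-10.0,0],[0,0,-8.0],1]]'

```text
clock: 6.58
tool_pos: [0.5823, -0.14, 0.0862]
orientation: [179.9, 0.0, -76.3]
force: [-4.2, 1.9, 0.4]
opening: 0.0003
gripper_force: 1.8
```

```bash
python3 plan.py 25 5
```

```text
t=6.58 fy=3.61 fx=2.82 phi meas -76.2 pred -75.9 x=-2.5 q=17.7 tcpx=-2.6 z=0.0862 lag(mm)=[0.41313838 0.30444068]
[[[2.5, -2.0, 0], [0, 0, -1.5], 1], [[4.5, -4.5, 0], [0, 0, -3.0], 1], [[6.5, -7.0, 0], [0, 0, -5.0], 1], [[8.0, -10.0, 0], [0, 0, -6.5], 1], [[10.0, -13.0, 0], [0, 0, -8.5], 1]] w=0.28 q=18.0
```

Tracking well.

move_arm --motion '[[[2.5,-2.0,0],[0,0,-1.5],1],[[4.5,-4.5,0],[0,0,-3.0],1],[[6.5,-7.0,0],[0,0,-5.0],1],[[8.0,-10.0,0],[0,0,-6.5],1],[[10.0,-13.0,0],[0,0,-8.5],1]]'

```text
clock: 7.0
tool_pos: [0.5973, -0.1466, 0.0862]
orientation: [179.9, 0.0, -67.8]
force: [-3.6, 1.9, -0.7]
opening: 0.0008
gripper_force: 1.7
```

```bash
python3 plan.py 25 5
```

```text
t=7.00 fy=2.68 fx=3.03 phi meas -67.7 pred -69.7 x=8.1 q=15.9 tcpx=8.6 z=0.0862 lag(mm)=[0.40278611 0.32210031]
[[[2.5, -4.5, 0], [0, 0, -3.0], 1], [[4.5, -7.5, 0], [0, 0, -4.5], 1], [[6.5, -11.0, 0], [0, 0, -6.5], 1], [[8.0, -14.5, 0], [0, 0, -8.5], 1], [[10.0, -18.0, 0], [0, 0, -10.5], 1]] w=0.32 q=18.0
```

move_arm --motion '[[[2.5,-5.5,0],[0,0,-3.0],1],[[4.5,-9.0,0],[0,0,-4.5],1],[[6.5,-12.0,0],[0,0,-6.5],1],[[8.0,-15.0,0],[0,0,-8.5],1],[[10.0,-18.0,0],[0,0,-10.5],1]]'

```text
clock: 7.42
tool_pos: [0.6177, -0.1492, 0.0861]
orientation: [179.9, 0.0, -57.3]
force: [-4.8, 0.4, -0.6]
opening: 0.0004
gripper_force: 1.6
```

```bash
python3 plan.py 25 5
```

```text
t=7.42 fy=4.02 fx=2.62 phi meas -63.0 pred -61.8 x=18.7 q=18.3 tcpx=19.8 z=0.0861 lag(mm)=[0.43341001 0.44596854]
[[[2.5, -2.5, 0], [0, 0, -2.0], 1], [[4.5, -6.5, 0], [0, 0, -4.0], 1], [[7.0, -10.5, 0], [0, 0, -6.0], 1], [[9.0, -14.5, 0], [0, 0, -8.0], 1], [[10.5, -19.0, 0], [0, 0, -10.5], 1]] w=0.36 q=18.0
```

move_arm --motion '[[[2.5,-3.0,0],[0,0,-2.0],1],[[4.5,-7.0,0],[0,0,-4.0],1],[[7.0,-11.0,0],[0,0,-6.0],1],[[9.0,-15.0,0],[0,0,-8.0],1],[[10.5,-19.0,0],[0,0,-10.5],1]]'

```text
clock: 7.83
tool_pos: [0.6396, -0.1479, 0.0862]
orientation: [179.9, 0.0, -46.8]
force: [-3.5, -0.6, -0.2]
opening: 0.0003
gripper_force: 1.5
```

```bash
python3 plan.py 25 5
```

```text
t=7.83 fy=3.21 fx=1.60 phi meas -53.6 pred -54.1 x=29.3 q=16.8 tcpx=31.1 z=0.0862 lag(mm)=[0.17978789 0.61652126]
[[[3.0, -5.0, 0], [0, 0, -2.5], 1], [[5.5, -9.5, 0], [0, 0, -4.5], 1], [[7.5, -14.5, 0], [0, 0, -7.0], 1], [[9.5, -19.5, 0], [0, 0, -9.5], 1], [[11.5, -24.5, 0], [0, 0, -11.5], 1]] w=0.39 q=18.0
```

move_arm --motion '[[[3.0,-5.0,0],[0,0,-2.5],1],[[5.5,-10.0,0],[0,0,-4.5],1],[[7.5,-15.0,0],[0,0,-7.0],1],[[9.5,-20.0,0],[0,0,-9.5],1],[[11.5,-24.5,0],[0,0,-11.5],1]]'

```text
clock: 8.25
tool_pos: [0.6654, -0.1396, 0.0862]
orientation: [179.9, 0.0, -35.2]
force: [-3.0, -0.7, 1.2]
opening: 0.0003
gripper_force: 1.5
```

```bash
python3 plan.py 0 6 43
```

```text
t=8.25 fy=2.59 fx=1.66 phi meas -43.4 pred -45.0 x=40.1 q=15.5 tcpx=42.6 z=0.0862 lag(mm)=[0.09169213 0.70201715]
[[[3.0, -7.0, 0], [0, 0, -3.0], 1], [[4.5, -12.0, 0], [0, 0, -5.5], 1], [[4.5, -17.5, 0], [0, 0, -7.5], 1], [[4.5, -22.5, 0], [0, 0, -9.0], 1], [[4.5, -28.0, 0], [0, 0, -11.0], 1], [[4.0, -33.5, 0], [0, 0, -13.0], 1]] w=0.42 q=18.0
```

move_arm --motion '[[[3.0,-8.5,0],[0,0,-3.0],1],[[4.5,-14.5,0],[0,0,-5.5],1],[[4.5,-20.0,0],[0,0,-7.5],1],[[4.5,-25.5,0],[0,0,-9.5],1],[[4.0,-31.5,0],[0,0,-11.5],1],[[3.5,-37.5,0],[0,0,-14],1]]'

```text
clock: 8.75
tool_pos: [0.69, -0.1113, 0.0862]
orientation: [179.9, 0.0, -21.3]
force: [-2.5, -2.7, -0.6]
opening: 0.0004
gripper_force: 1.8
```

move_arm --motion '[[[0,-6,0],[0,0,-2],1],[[-0.5,-12,0],[0,0,-4],1],[[-1,-18,0],[0,0,-6],1],[[-1,0,0],[0,0,-6],1],[[0,25,0],[0,0,-6],1],[[0,40,0],[0,0,-6],1],[[0,40,0],[0,0,-6],1]]'

```text
clock: 9.33
tool_pos: [0.6749, -0.1508, 0.0867]
orientation: [180.0, -0.1, -15.5]
force: [0.4, 0.8, -0.2]
opening: 0.0005
gripper_force: 0.0
```

move_arm --motion '[[[0,0,-30],[0,0,0],1],[[0,0,-70],[0,0,0],1],[[0,0,-110],[0,0,0],1],[[0,0,-120],[0,0,0],1],[[0,0,-120],[0,0,0],1],[[0,0,-120],[0,0,0],1],[[0,0,-120],[0,0,0],1],[[0,0,-120],[0,0,0],1],[[0,0,-120],[0,0,0],1],[[0,0,-120],[0,0,0],1]]'

```text
clock: 10.17
tool_pos: [0.6752, -0.1477, 0.2053]
orientation: [180.0, 0.1, -15.3]
force: [0.6, 0.7, -0.8]
opening: 0.0001
gripper_force: 0.0
```

```bash
python3 - <<'E'
from h import *
a=ctrl.snapshot("scene")["color"];cv2.imwrite("pics/end.png",a)
for _ in range(12): b=ctrl.snapshot("scene")["color"]
print(cv2.absdiff(a,b)[180:310,220:400].max(),ctrl.get_obs()["force"])
E
```

```text
124 [0.30600015 0.62541852 0.18350871]
```

View pics/end.png

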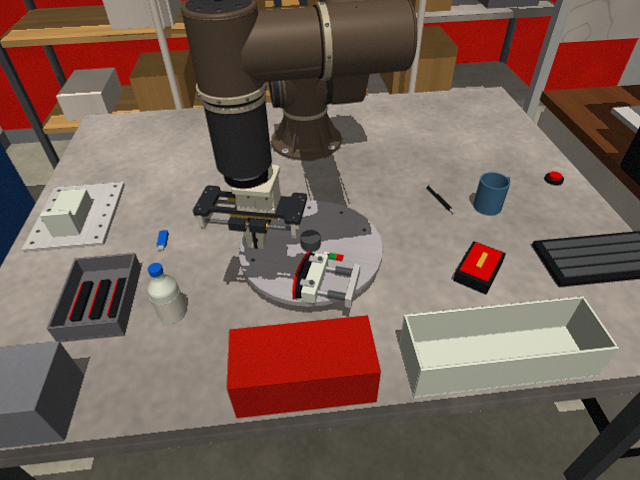

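The bar now points away from the robot, nest at (315,275). Everything else is where it was and the gripper is clear. I'll check for remaining motion, then hand in.

```bash
python3 - <<'E'
from h import *
f=lambda:ctrl.snapshot("scene")["color"][235:310,290:400]
a=f()
for _ in range(10): b=f()
d=cv2.absdiff(a,b).max(2);print(d.max(),(d>40).sum())
E
```

```text
50 2
```

```bash
python3 -c "
from plant import ctrl
print(ctrl.close_job())"
```

```text
the job is handed in; nothing more can be done
None
```

I pressed the trim home in one stroke from hub end to tip end with no sign of lift-off. Pressing-force readings after the initial ramp were about 2.6–4.3 N. I came off at the tip, the table had come to rest well short of its end stop, nothing else moved, and I handed the job in at about 11–12 s.

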